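Check the hotplate with the infrared thermometer, then load it from the vial box

TASK

Before loading the hotplate, check that it is cool: take the infrared thermometer from its mat, hold it steady for two seconds slanting down at the middle of the empty plate from about 10 cm away, and lay it back flat on the middle of its mat. Only then lift the vial box's flap past upright so that it rests open, take out every vial and stand them all upright on the hotplate's square plate, and lower the flap shut by its handle without letting it drop. Leave the other labware where it is.

Things in the scene. Friction and masses are not known exactly. Their poses are not given: they have to be found in the camera images.
- thermo_center (a point): Infrared thermometer, a straight grey wand 156 mm long lying flat, 140 g: a box 125 long (x), 30 wide (y), 36 high (z) and ahead of it a black round nose of 28 diameter and 33 length. This point is half-way up, in the middle of its length (78 behind the muzzle, 78 from the tail); the box runs from 80 behind to 45 ahead of it. x points to the muzzle, z up when it lies. A good place to grip is 15 behind this point, across the 30 mm width.
- thermo_muzzle (a point): Middle of the thermometer's lens, at the front end of the nose, 78 mm ahead of thermo_center and 2 mm above it; x is the direction in which it looks.
- mat: Black rubber mat 220 (x) by 110 (y) by 4 mm, fixed; origin on its underside at the middle. The thermometer's place: it lies along the mat, its muzzle towards the robot at the start.
- plate_mid (a point): Middle of the top of the hotplate's square white plate, 180 by 180 mm, flat, 95 mm above the table, axes along its sides, with a grey disc of 100 diameter marked on it. The white housing is 200 wide and 80 high and goes 180 mm to -x (knobs) and 110 to +x of this point. Fixed.
- vial_box: Fixed aluminium box 180 (x) by 240 (y) by 85 mm high, walls and floor 6 mm, open above but for the flap; origin under its middle, +x is the hinge side. The vials stand on its floor in two rows of two, at x about +20 and -42, y about +45 and -45 from the origin, give or take 6 mm; a place may be empty.
- flap (a joint): The box's white flap (covers the whole box, 180 by 244 by 5 mm, 250 g), hinged along the far (+x) top edge: 0 shut, grows as it is raised, 1.57 upright, stop at 1.95 (leaning 22 degrees back). It falls shut from short of upright; pushed past upright it rests on its stop, open.
- flap_handle (a point): Middle of the straight part of the flap's steel loop handle: a round bar of 10 mm diameter, 100 long, along the box's y, 40 mm ahead of the flap's front edge (free space of 35 mm between) and in its plane; 220 mm from the hinge. It turns with the flap (x points from handle to hinge).
- flap_hinge (a point): Middle of the flap's hinge line, which runs along the box's y axis, 85.5 mm above the table; turns with the flap.
- vial1_center (a point): Amber glass vial with white cap, 60 g, closed: body of 36 mm diameter, 48 high, cap of 30 diameter, 64 high in all. This point is on its axis, half-way up (32 above its foot). z along its axis.
- vial2_center (a point): As vial1_center, another vial of the same kind (it may be absent).
- vial3_center (a point): As vial1_center, another vial of the same kind (it may be absent).
- vial4_center (a point): As vial1_center, another vial of the same kind (it may be absent).
- beaker: Bystander, to be left alone: clear glass beaker, radius 34, 85 tall (mm); origin at its underside.
- solvent_bottle: Bystander, to be left alone: large amber bottle, radius 47, 160 tall (mm); origin at its underside.
- reagent_bottle: Bystander, to be left alone: amber jar with a red cap, radius 34, 130 tall (mm); origin at its underside.
- mortar: Bystander, to be left alone: white ceramic mortar bowl, radius 45, 50 tall (mm); origin at its underside.
- stopper: Bystander, to be left alone: small cork stopper, up to 32 across, 28 tall (mm); origin at its underside.
- spatula: Bystander, to be left alone: lab spatula, 170 long, lying flat (mm); origin at its underside.
Things that resemble listed ones, but are neither listed nor needed, are in the scene too. Of the things like the part that bears thermo_center, leave any that is yellow; of the rest the smaller one is meant.

How it is judged:
By the outcome, as a careful person would: the job done as asked, in the order asked, and still so for the second after the job is handed in, with the robot touching nothing.
Of vial1, vial2, vial3, vial4 only 2 to 4 are there at a start; the rules pass over those that are not, and their reading is None.
At some moment in a run one of thermo may be knocked a few centimetres aside while the robot is not near it.
It also fails if it takes over 210 s, if anything falls off the work surface, if the arm or the gripper's body presses on something with over 40 N, if the wrist force passes 120 N, or if a joint passes its speed limit or range.

ROBOT

A 6-joint arm with a two-finger parallel gripper is mounted at the origin on the work surface. World frame = base frame: x ahead of the robot, y to its left, z up, the work surface at z = 0. Lengths are in mm, angles in rad, forces in N, time in s.
With the tool pointing down it reaches from about 350 to 975 mm from the base axis. Payload 7.1 kg.
Tool frame: the origin (TCP) lies midway between the tips of the shut fingers; the grasp point (between the pads) lies 19 mm behind it (ctrl.grasp_offset is the distance from the TCP to the grasp point, in mm); z points along the fingers, y is the line along which they close (so a half turn about z gives the same grasp; the last joint's range is limited). The gripper opens to 88 mm and grips with 3 to 60 N. Pads are 20 mm wide; open, the fingers measure 115 mm over their backs; the gripper's body (75 mm by 178 mm) begins 61 mm behind the grasp point.
Start: joints at [-1.164, 0.423, 1.63, -0, 1.089, -0.019], TCP at [258.171, -569.168, 222.675] pointing down, gripper open.
Joint ranges: [-3, 3], [-0.9, 2.11], [0.09, 2.58], [-1.31, 4.45], [0.11, 2.69], [-2.54, 2.54]. Speed limits (rad/s): [2.39, 2.39, 3.01, 3.14, 3.14, 3.14].

INTERFACE

Orientations are given as a rotation vector (axis times angle).
In Python, from workcell import ctrl gives the robot as it stands. The module is installed in compiled form; this text tells all that it offers.
- The arm moves only by the tool servo_tool, never from a script. Its argument "rows" is a list of rows, each a list of 7 numbers: the turn, a rotation vector about the tool's x, y, z as a fraction of full scale, then the shift along the tool's x, y, z as a fraction of full scale, then the finger opening in mm, from 0 to 87.8. A call has 1 to 10 rows; each row is the pose to reach, as a shift and turn from the pose commanded when the call began, along the tool's axes at that moment; what a row does not reach only later rows make up. Full scale, the value 1, is 20 cm for a shift and 1.5 rad for a turn. A row lasts 1/8 s, in which the tool goes at most 62.5 mm and 10.7 degrees, less where a joint would pass 70% of its speed; a pose out of reach is approached as far as the arm can. A call with a number of a shift or a turn outside -1 to 1 is refused whole. A call with a gripper value outside its range is refused whole. The fingers move at their own pace and stop on an object; the grip force is fixed at half the most. Time passes only in rows, so rows that repeat a pose let the fingers close. It gives the time, the measured TCP pose, the force, the opening and the grip force at its end, in the units of the state.
- ctrl.get_obs(): the state, without advancing time (a new reading comes with each control period).
- ctrl.get_image(name): name is "side" or "top"; returns (picture, depth): 384x512x3 uint8, red, green, blue; 384x512 float32, mm along the optical axis (not along the pixel's ray), 0 where there is no reading.
- ctrl.camera_info(name): a dict with "intrinsics" (3x3 intrinsics, pixels), "R" (3x3) and "t" (3): a world point X has camera coordinates R X + t. Camera axes: x right, y down, z forward; pixel columns grow to the right and rows downward; lengths in mm; the calibration is good to about 2 mm. A picture is of the moment at which its call begins. camera_info takes no time and is no camera call.
- ctrl.close_job(): hands the job in; it is judged then, once.
The state is a dict: "t": time; "qpos": joint angles; "qvel": joint speeds; "joint_torque": joint torques, N m; "ee_pos": TCP position; "orientation": TCP orientation; "ft_force": force on the tool from outside, world axes, zero at the start; "moment": the same for the moment, N m; "width": finger opening in mm; "grasp_force": force on a finger pad.
Only numpy, scipy, OpenCV 4.12 (cv2) and the standard library are available. Lean on these libraries where they do the work, as an engineer would, in place of code of your own. Each camera call takes 0.05 s, during which the arm holds its last target. There are 200 camera calls.

## Working session

There is one attempt and no reset: what is moved stays moved. The work goes in short steps, Python scripts to look and compute and a tool call to move; the robot and the scene stay as the last step left them, time stands still between calls to the robot, and variables do not carry over. Pictures are saved under pics/ and viewed, at most 14 in all, crops included, and the job is handed in when it is done.

Besides the shell and the picture viewer there is one more tool, called after ">>>" in YAML: its name, and indented under it one key for each argument. servo_tool: Moves the arm, as the interface text tells. Its arguments: {"type":"object","properties":{"rows":{"type":"array","items":{"type":"array","items":{"type":"number"}}}},"required":["rows"]}

```bash
mkdir -p pics
python3 - <<'E'
from workcell import ctrl
import cv2,numpy as np
for n in("top","side"):
    p,d=ctrl.get_image(n); np.savez(f"pics/{n}0.npz",p=p,d=d)
    cv2.imwrite(f"pics/{n}0.png",cv2.resize(p[:,:,::-1],(800,600),interpolation=cv2.INTER_CUBIC))
    c=ctrl.camera_info(n);print(n,np.round(c["intrinsics"],1).tolist(),np.round(c["R"],3).tolist(),np.round(c["t"]).tolist(), (-np.array(c["R"]).T@c["t"]).round())
o=ctrl.get_obs();print({k:np.round(v,3) for k,v in o.items()},ctrl.grasp_offset)
E
```

```text
top [[482.2, 0.0, 252.1], [0.0, 482.2, 195.1], [0.0, 0.0, 1.0]] [[0.006, -1.0, -0.01], [-0.999, -0.005, -0.049], [0.049, 0.011, -0.999]] [17.0, 488.0, 1705.0] [ 403.    2. 1727.]
side [[425.0, 0.0, 259.2], [0.0, 425.0, 187.2], [0.0, 0.0, 1.0]] [[-0.992, -0.124, 0.005], [-0.097, 0.747, -0.658], [0.078, -0.653, -0.753]] [509.0, 102.0, 1314.0] [ 412.  845. 1054.]
{'t': np.float64(0.1), 'qpos': array([-1.164,  0.424,  1.631, -0.   ,  1.089, -0.019]), 'qvel': array([-0.   , -0.003, -0.003, -0.002,  0.001,  0.001]), 'joint_torque': array([ 2.0000e-03, -5.4562e+01, -2.7433e+01,  6.5000e-02,  1.9000e-02,
       -0.0000e+00]), 'ee_pos': array([ 257.987, -568.739,  222.011]), 'orientation': array([-3.069, -0.664,  0.   ]), 'ft_force': array([-0.712,  0.619, -0.732]), 'moment': array([0.009, 0.061, 0.009]), 'grasp_force': np.float64(0.0), 'width': np.float64(88.017)} 18.700000000000003
```

View pics/top0.png

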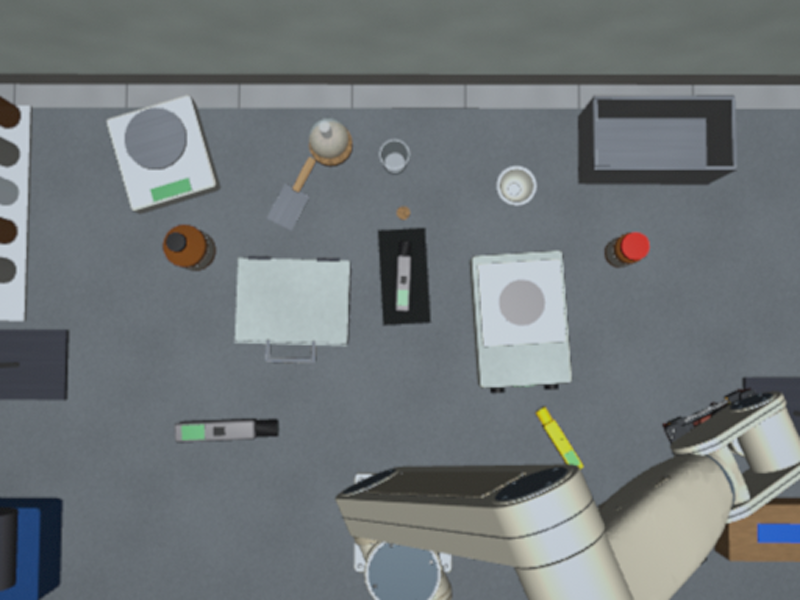

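View pics/side0.png

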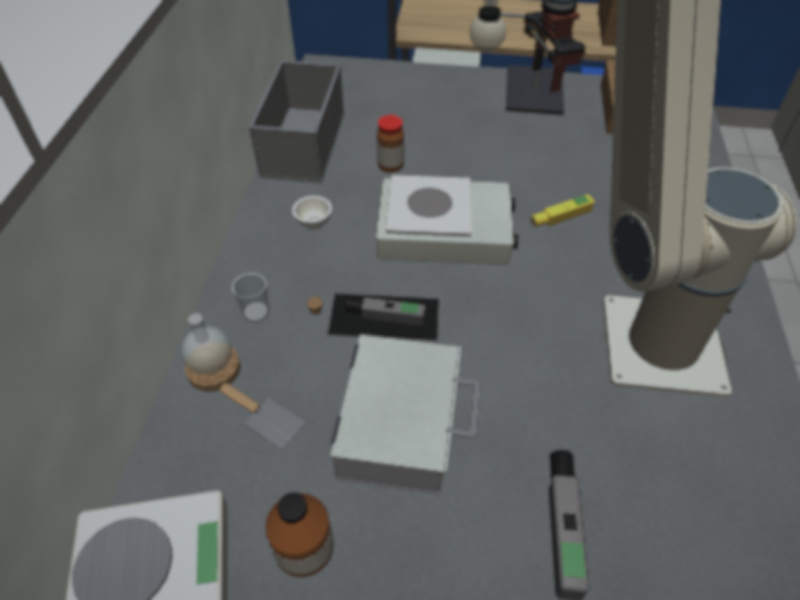

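The top view has x upward and y to the left. The small grey wand (403,275) lies on the mat, the shut box is at (293,300) with its handle at (290,358), and the hotplate disc is at (521,302). The large grey wand (225,430) and the yellow one (560,437) are decoys. Next I'll zoom in on the wand and measure.

```bash
cat > h.py <<'E'
import cv2,numpy as np
from scipy.spatial.transform import Rotation as Ro
from workcell import ctrl
def load(n,k): z=np.load(f"pics/{n}{k}.npz"); return z["p"],z["d"]
def grab(n,k):
    p,d=ctrl.get_image(n); np.savez(f"pics/{n}{k}.npz",p=p,d=d); return p,d
def cam(n):
    c=ctrl.camera_info(n); return np.array(c["intrinsics"]),np.array(c["R"]),np.array(c["t"])
def cloud(n,d):
    K,R,t=cam(n); v,u=np.mgrid[:d.shape[0],:d.shape[1]]
    c=np.stack([(u-K[0,2])/K[0,0]*d,(v-K[1,2])/K[1,1]*d,d],-1)
    return (c-t)@R          # world
def ray(n,u,v,z):
    K,R,t=cam(n); o=-R.T@t; r=R.T@np.array([(u-K[0,2])/K[0,0],(v-K[1,2])/K[1,1],1])
    return o+r*(z-o[2])/r[2]
def proj(n,X):
    K,R,t=cam(n); c=K@(R@np.asarray(X,float)+t); return c[:2]/c[2]
def rows(target,rv):
    """shift,turn (fractions, tool axes now) to a target TCP pose from measured pose"""
    o=ctrl.get_obs(); A=Ro.from_rotvec(o["orientation"]); B=Ro.from_rotvec(rv)
    return np.round(np.r_[(A.inv()*B).as_rotvec()/1.5,A.inv().apply(np.array(target)-o["ee_pos"])/200],3)
E
python3 - <<'E'
from h import *
p,d=load("top",0); P=cloud("top",d)
a=cv2.resize(p[140:215,140:380,::-1],None,fx=3.3,fy=3.3,interpolation=cv2.INTER_CUBIC)
q,e=load("side",0); b=cv2.resize(q[180:230,200:300,::-1],(792,350),interpolation=cv2.INTER_CUBIC)
cv2.imwrite("pics/c1.png",np.vstack([a[:,:792],b]))
hsv=cv2.cvtColor(p,cv2.COLOR_RGB2HSV)
print("table z",np.median(P[330:345,150:200,2]))
def rect(mask,name,z):
    cs,_=cv2.findContours(mask.astype(np.uint8),0,2); c=max(cs,key=cv2.contourArea).reshape(-1,2)
    w=np.array([ray("top",u,v,z)[:2] for u,v in c]).astype(np.float32); m=np.zeros(mask.shape,np.uint8);cv2.drawContours(m,[c.reshape(-1,1,2)],-1,1,-1)
    r=cv2.minAreaRect(w); print(name,np.round(r[0],1),np.round(r[1],1),round(r[2],2),"z",np.round(np.percentile(P[m>0][:,2],[5,50,95]),1))
V=hsv[...,2];H,W=V.shape
def roi(u0,u1,v0,v1):
    m=np.zeros((H,W),bool);m[v0:v1,u0:u1]=1;return m
print("V mat",V[150,248],"table",V[150,235], "wand",V[175,257],"black",V[159,258])
Z=P[...,2]
rect(roi(236,282,140,215)&(V<45),"mat",4)
rect(roi(236,282,140,215)&(V>75)&roi(250,266,145,205),"wandbody",40)
rect(roi(236,282,140,215)&(Z>15)&(Z<60),"wand",40)
rect(roi(140,230,155,240)&(Z>75)&(Z<110)&(V>150),"flap",88)
rect(roi(300,370,155,255)&(Z>88)&(V>100),"plate",95)
rect(roi(300,370,155,255)&(Z>60)&(V>100),"housing",80)
rect(roi(310,355,170,215)&(V<180)&(Z>88)&(hsv[...,2]>60),"disc",95)
E
```

```text
table z 0.6346541350115309
V mat 36 table 123 wand 166 black 51
mat [555.1  -1.3] [212.5 102.9] 3.62 z [-1.6  6.5 43.4]
wandbody [5.373e+02 4.000e-01] [ 30.6 123.5] 87.71 z [ 7.2 40.4 48.2]
wand [550.1  -1.4] [ 29.3 155.6] 88.41 z [30.7 39.6 47.6]
flap [490.2 241.8] [243.1 184.8] 88.66 z [84.7 91.5 97.8]
plate [ 490.4 -256.5] [186.3 185.8] 4.71 z [ 89.7  96.2 102.4]
housing [ 454.1 -258.1] [289.7 201. ] 3.96 z [ 74.9  91.8 101.3]
disc [ 490.3 -256.5] [91.3 91.7] 89.92 z [ 90.3  96.6 102.7]
```

View pics/c1.png

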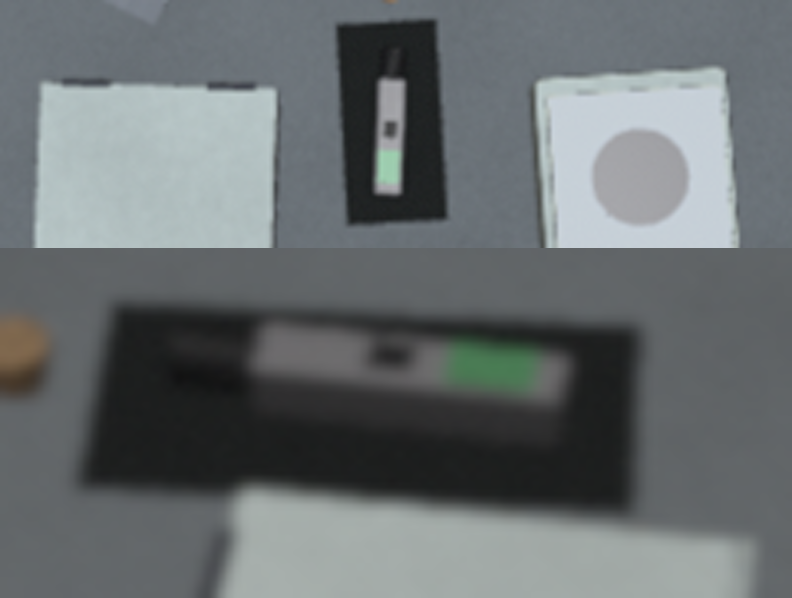

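The zoom shows the wand's black nose at the far end, so its muzzle points to +x with a yaw of about -2°. All the sizes match the ones given. Next I'll plan the approach.

```bash
cat >> h.py <<'E'
def D(az,pitch=0):
    """tool x at azimuth az (deg), z down; pitch>0: tool x dips below the horizon"""
    return Ro.from_euler("ZY",[az,pitch],degrees=True)*Ro.from_rotvec([np.pi,0,0])
def plan(wps,cur=None):
    o=ctrl.get_obs(); p,A=(o["ee_pos"],Ro.from_rotvec(o["orientation"])) if cur is None else cur
    for q,B in wps:
        q=np.array(q,float); tv=(A.inv()*B).as_rotvec(); s=A.inv().apply(q-p)
        n=max(np.linalg.norm(s)/62.5,np.degrees(np.linalg.norm(tv))/10.7)
        print(q.round(),np.round(tv/1.5,3).tolist(),np.round(s/200,3).tolist(),"rows",round(n,1)); p,A=q,B
E
python3 - <<'E'
from h import *
print(D(24.4).as_rotvec())
plan([((330,-400,230),D(15)),((400,-220,230),D(0)),((470,-60,220),D(-2)),((538,0,150),D(-2))])
E
```

```text
[3.07064259e+00 6.63896428e-01 4.06519318e-17]
[ 330. -400.  230.] [-0.001, 0.0, 0.109] [0.676, -0.62, -0.039] rows 2.9
[ 400. -220.  230.] [0.0, -0.0, 0.175] [0.571, -0.779, -0.0] rows 3.1
[470. -60. 220.] [0.0, -0.0, 0.023] [0.35, -0.8, 0.05] rows 2.8
[538.   0. 150.] [0.0, 0.0, 0.0] [0.329, -0.312, 0.35] rows 1.8
```

>>> servo_tool:
  rows:
    - [0,0,0.04,0.22,-0.2,-0.01,87]
    - [0,0,0.08,0.45,-0.41,-0.03,87]
    - [0,0,0.109,0.676,-0.62,-0.039,87]
    - [0,0,0.109,0.676,-0.62,-0.039,87]

```text
t: 0.6
ee_pos: [330.8, -396.9, 230.3]
orientation: [-3.112, -0.417, 0.001]
ft_force: [-0.5, -0.9, 0.5]
width: 87.1
grasp_force: 0.0
```

>>> servo_tool:
  rows:
    - [0,0,0.06,0.18,-0.25,0,87]
    - [0,0,0.12,0.36,-0.5,0,87]
    - [0,0,0.175,0.571,-0.779,0,87]
    - [0,0,0.175,0.571,-0.779,0,87]

```text
t: 1.1
ee_pos: [400.8, -218.3, 230.4]
orientation: [-3.141, -0.005, 0.0]
ft_force: [0.7, -0.4, 0.3]
width: 86.9
grasp_force: 0.0
```

>>> servo_tool:
  rows:
    - [0,0,0.023,0.12,-0.26,0.02,87]
    - [0,0,0.023,0.24,-0.54,0.04,87]
    - [0,0,0.023,0.35,-0.8,0.05,87]
    - [0,0,0.023,0.35,-0.8,0.05,87]
    - [0,0,0.023,0.35,-0.8,0.05,87]

```text
t: 1.72
ee_pos: [470.1, -61.5, 220.3]
orientation: [3.141, -0.054, -0.001]
ft_force: [-0.7, 0.3, -0.3]
width: 87.1
grasp_force: 0.0
```

Run:
```python
from h import *
q0,_=load("side",0); q,d=grab("side",1); p,_=grab("top",1)
print("diff mat area",np.abs(q[185:225,205:285].astype(int)-q0[185:225,205:285]).mean())
a=cv2.resize(q[100:300,130:400,::-1],(540,400)); cv2.imwrite("pics/s1.png",np.hstack([a]))
# wand top edge by ray at z=40
hsv=cv2.cvtColor(q,cv2.COLOR_RGB2HSV)
m=np.zeros(q.shape[:2],np.uint8); m[185:225,228:285]=(hsv[185:225,228:285,2]>75); 
for n,z in(("green",40),):
    g=(cv2.inRange(hsv,(50,60,60),(80,255,255))); g[:185]=0;g[225:]=0;g[:,:205]=0;g[:,285:]=0
    v,u=np.nonzero(g); print(ray("side",u.mean(),v.mean(),40),len(u))
p0,_=load("top",0)
hs=cv2.cvtColor(p0,cv2.COLOR_RGB2HSV); g=cv2.inRange(hs,(50,60,60),(80,255,255)); g[:,:240]=0;g[:,285:]=0;g[:150]=0;g[215:]=0
v,u=np.nonzero(g);print(ray("top",u.mean(),v.mean(),40),len(u))
plan([((538,0,120),D(-2)),((538,0,10),D(-2))])
```

```text
diff mat area 0.5054166666666666
[504.8962563    0.80682834  40.        ] 68
[514.71906874   1.3721673   40.        ] 6
[538.   0. 120.] [0.0, 0.0, -0.001] [0.33, -0.322, 0.502] rows 2.2
[538.   0.  10.] [0.0, 0.0, 0.0] [-0.0, -0.0, 0.55] rows 1.8
```

View pics/s1.png

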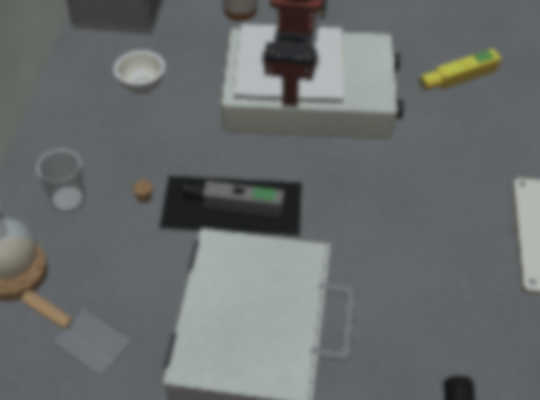

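The wand hasn't moved, and the gripper is hanging in front of the hotplate. I'll descend and grip.

>>> servo_tool:
  rows:
    - [0,0,0,0.11,-0.11,0.16,70]
    - [0,0,0,0.22,-0.22,0.33,70]
    - [0,0,0,0.33,-0.322,0.5,70]
    - [0,0,0,0.33,-0.322,0.5,70]

```text
t: 2.33
ee_pos: [537.5, 1.0, 118.2]
orientation: [3.141, -0.055, -0.007]
ft_force: [-0.5, -0.5, 0.1]
width: 69.9
grasp_force: 0.0
```

>>> servo_tool:
  rows:
    - [0,0,0,0,0,0.18,70]
    - [0,0,0,0,0,0.36,70]
    - [0,0,0,0,0,0.48,70]
    - [0,0,0,0,0,0.55,70]
    - [0,0,0,0,0,0.55,70]
    - [0,0,0,0,0,0.55,20]
    - [0,0,0,0,0,0.55,20]
    - [0,0,0,0,0,0.55,20]
    - [0,0,0,0,0,0.55,20]
    - [0,0,0,0,0,0.55,20]

```text
t: 3.58
ee_pos: [538.3, 1.8, 10.7]
orientation: [-3.141, 0.054, -0.0]
ft_force: [-0.7, -0.3, 3.6]
width: 29.9
grasp_force: 30.0
```

>>> servo_tool:
  rows:
    - [0,0,0,0,0,-0.1,20]
    - [0,0,0,0,0,-0.3,20]
    - [0,0,0,0,0,-0.55,20]
    - [0,0,0,0,0,-0.8,20]
    - [0,0,0,0,0,-0.95,20]
    - [0,0,0,0,0,-0.95,20]

```text
t: 4.32
ee_pos: [539.5, 1.8, 202.5]
orientation: [-3.141, 0.054, -0.007]
ft_force: [-0.2, -0.5, -2.1]
width: 29.6
grasp_force: 30.0
```

Run:
```python
from h import *
P=np.array([490,-256.3,95.])
for pitch in(45,):
    R=D(-27,pitch); tcp=P-100*R.apply([1,0,0])-R.apply([93,0,-13.3]); print(tcp)
    plan([((470,-60,270),D(-12,15)),((400,-140,270),D(-27,30)),(tcp,R)])
```

```text
[ 360.02341737 -190.07362331  222.06708858]
[470. -60. 270.] [0.015, -0.177, 0.116] [-0.335, 0.321, -0.339] rows 1.8
[ 400. -140.  270.] [0.067, -0.174, 0.162] [-0.25, 0.464, 0.067] rows 2.0
[ 360. -190.  222.] [0.0, -0.175, -0.0] [0.064, 0.314, 0.24] rows 1.4
```

>>> servo_tool:
  rows:
    - [0.005,-0.06,0.04,-0.11,0.11,-0.11,20]
    - [0.01,-0.12,0.08,-0.22,0.22,-0.22,20]
    - [0.015,-0.177,0.116,-0.335,0.32,-0.34,20]
    - [0.015,-0.177,0.116,-0.335,0.32,-0.34,20]

```text
t: 4.82
ee_pos: [469.0, -60.9, 267.6]
orientation: [-3.07, 0.326, 0.412]
ft_force: [0.0, -0.0, -2.3]
width: 30.0
grasp_force: 30.0
```

>>> servo_tool:
  rows:
    - [0.02,-0.06,0.05,-0.08,0.15,0.02,20]
    - [0.04,-0.12,0.11,-0.16,0.31,0.04,20]
    - [0.067,-0.174,0.162,-0.25,0.464,0.067,20]
    - [0.067,-0.174,0.162,-0.25,0.464,0.067,20]

```text
t: 5.32
ee_pos: [398.0, -140.7, 266.1]
orientation: [-2.838, 0.687, 0.773]
ft_force: [-0.2, 0.9, -2.0]
width: 29.6
grasp_force: 30.0
```

>>> servo_tool:
  rows:
    - [0,-0.06,0,0.02,0.1,0.08,20]
    - [0,-0.12,0,0.04,0.2,0.16,20]
    - [0,-0.175,0,0.064,0.314,0.24,20]
    - [0,-0.175,0,0.064,0.314,0.24,20]
    - [0,-0.175,0,0.064,0.314,0.24,20]

```text
t: 5.95
ee_pos: [359.4, -188.9, 220.7]
orientation: [-2.671, 0.641, 1.113]
ft_force: [-0.2, 0.0, -1.7]
width: 29.5
grasp_force: 30.0
```

Run:
```python
from h import *
o=ctrl.get_obs(); R=Ro.from_rotvec(o["orientation"]); m=o["ee_pos"]+R.apply([93,0,-13.3]); P=np.array([490,-256.3,95.])
print(o["qpos"].round(2),"muzzle",m,"dist",np.linalg.norm(P-m),"offaim deg",np.degrees(np.arccos(R.apply([1,0,0])@(P-m)/np.linalg.norm(P-m))))
q,d=grab("side",2);p,_=grab("top",2)
print(proj("side",m),proj("side",P),proj("side",m-R.apply([33,0,0])),proj("top",m))
u,v=proj("side",P).astype(int)
cv2.imwrite("pics/s2.png",cv2.resize(q[v-75:v+75,u-80:u+120,::-1],(800,600),interpolation=cv2.INTER_CUBIC)); print(u-80,v-75)
```

```text
[-0.5   0.54  1.69 -0.02  1.7   1.55] muzzle [ 426.19589706 -222.98519023  164.03013746] dist 99.72963440735309 offaim deg 1.4655143550107896
[294.67495571 120.84186156] [275.27837215 128.66755583] [301.48715698 117.80387528] [326.55971296 212.09674168]
195 53
```

View pics/s2.png

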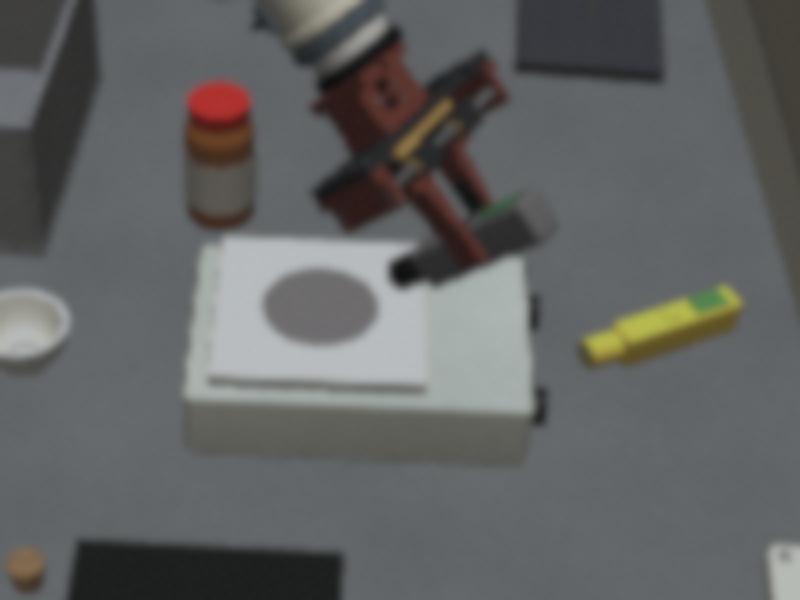

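The muzzle shows at image pixel (295,121), where I predicted it. It is 100 mm from the plate middle and about 1.5° off aim. I'll hold it there for 2.5 s.

>>> servo_tool:
  rows:
    - [0,0,0,0,0,0,20]
    - [0,0,0,0,0,0,20]
    - [0,0,0,0,0,0,20]
    - [0,0,0,0,0,0,20]
    - [0,0,0,0,0,0,20]
    - [0,0,0,0,0,0,20]
    - [0,0,0,0,0,0,20]
    - [0,0,0,0,0,0,20]
    - [0,0,0,0,0,0,20]
    - [0,0,0,0,0,0,20]

```text
t: 7.3
ee_pos: [358.8, -189.9, 221.0]
orientation: [-2.669, 0.643, 1.115]
ft_force: [0.1, -0.8, -0.6]
width: 29.9
grasp_force: 30.0
```

>>> servo_tool:
  rows:
    - [0,0,0,0,0,0,20]
    - [0,0,0,0,0,0,20]
    - [0,0,0,0,0,0,20]
    - [0,0,0,0,0,0,20]
    - [0,0,0,0,0,0,20]
    - [0,0,0,0,0,0,20]
    - [0,0,0,0,0,0,20]
    - [0,0,0,0,0,0,20]
    - [0,0,0,0,0,0,20]
    - [0,0,0,0,0,0,20]

```text
t: 8.55
ee_pos: [358.8, -189.9, 221.0]
orientation: [-2.669, 0.643, 1.115]
ft_force: [0.3, -0.5, -1.7]
width: 30.0
grasp_force: 30.0
```

Run:
```python
from h import *
az=3.6; M=np.array([555.1,-1.3]); e=Ro.from_euler("z",az,degrees=True).apply([15.,0,0])[:2]
t=M-e
plan([((400,-140,270),D(-27,30)),((470,-60,270),D(-10,10)),((*t,150),D(az)),((*t,40),D(az)),((*t,11),D(az))])
```

```text
[ 400. -140.  270.] [0.001, 0.178, -0.001] [-0.125, -0.316, -0.223] rows 1.4
[470. -60. 270.] [-0.068, 0.231, -0.187] [0.113, -0.515, -0.065] rows 2.4
[540.  -2. 150.] [-0.014, 0.116, -0.158] [0.395, -0.345, 0.54] rows 2.4
[540.  -2.  40.] [0.0, 0.0, 0.0] [0.0, -0.0, 0.55] rows 1.8
[540.  -2.  11.] [0.0, 0.0, 0.0] [0.0, -0.0, 0.145] rows 0.5
```

>>> servo_tool:
  rows:
    - [0,0.06,0,-0.04,-0.1,-0.07,20]
    - [0,0.12,0,-0.08,-0.2,-0.15,20]
    - [0,0.178,0,-0.125,-0.316,-0.223,20]
    - [0,0.178,0,-0.125,-0.316,-0.223,20]

```text
t: 9.05
ee_pos: [400.7, -139.4, 271.7]
orientation: [-2.846, 0.682, 0.758]
ft_force: [1.0, -0.5, -2.4]
width: 29.7
grasp_force: 30.0
```

>>> servo_tool:
  rows:
    - [-0.02,0.08,-0.06,0.04,-0.17,-0.02,20]
    - [-0.045,0.155,-0.125,0.08,-0.34,-0.04,20]
    - [-0.068,0.231,-0.187,0.113,-0.515,-0.065,20]
    - [-0.068,0.231,-0.187,0.113,-0.515,-0.065,20]

```text
t: 9.55
ee_pos: [469.7, -58.9, 269.3]
orientation: [-3.105, 0.267, 0.275]
ft_force: [0.4, -0.5, -1.7]
width: 29.9
grasp_force: 30.0
```

>>> servo_tool:
  rows:
    - [0,0.04,-0.05,0.13,-0.11,0.18,20]
    - [-0.01,0.08,-0.1,0.26,-0.23,0.36,20]
    - [-0.014,0.116,-0.158,0.395,-0.345,0.54,20]
    - [-0.014,0.116,-0.158,0.395,-0.345,0.54,20]
    - [-0.014,0.116,-0.158,0.395,-0.345,0.54,20]

```text
t: 10.18
ee_pos: [539.7, -3.8, 149.4]
orientation: [3.138, 0.095, -0.006]
ft_force: [0.3, 0.5, -0.7]
width: 29.8
grasp_force: 30.0
```

Run:
```python
from h import *
p,_=grab("top",3)
plan([((540.1,-2.2,40),D(3.6)),((540.1,-2.2,11),D(3.6))])
print(ctrl.get_obs()["orientation"],D(3.6).as_rotvec())
```

```text
[540.  -2.  40.] [0.001, 0.001, -0.002] [0.0, -0.01, 0.551] rows 1.8
[540.  -2.  11.] [0.0, 0.0, 0.0] [0.0, -0.0, 0.145] rows 0.5
[ 3.13790913e+00  9.47681520e-02 -2.52418882e-03] [3.14004247e+00 9.86798100e-02 6.04239567e-18]
```

>>> servo_tool:
  rows:
    - [0,0,0,0,-0.01,0.2,20]
    - [0,0,0,0,-0.01,0.4,20]
    - [0,0,0,0,-0.01,0.55,20]
    - [0,0,0,0,-0.01,0.65,20]
    - [0,0,0,0,-0.01,0.69,20]
    - [0,0,0,0,-0.01,0.69,20]

```text
t: 10.98
ee_pos: [540.4, -1.5, 12.2]
orientation: [3.138, 0.097, -0.001]
ft_force: [-0.1, -1.0, -0.8]
width: 29.5
grasp_force: 30.0
```

>>> servo_tool:
  rows:
    - [0,0,0,0,0,0.003,20]
    - [0,0,0,0,0,0.003,40]
    - [0,0,0,0,0,0.003,70]
    - [0,0,0,0,0,0.003,70]
    - [0,0,0,0,0,-0.3,70]
    - [0,0,0,0,0,-0.6,70]
    - [0,0,0,0,0,-0.9,70]
    - [0,0,0,0,0,-0.9,70]

```text
t: 11.98
ee_pos: [543.3, -0.5, 196.4]
orientation: [3.138, 0.099, 0.014]
ft_force: [0.8, -0.4, -0.7]
width: 69.8
grasp_force: 0.0
```

Run:
```python
from h import *
bx=Ro.from_euler("z",-1.34,degrees=True); C=np.array([490.2,241.8,0])
h=C+bx.apply([-130,0,0]); print("handle",h)
# check handle by side & top brightness at bar
p,d=load("top",0); print("top px",proj("top",[h[0],h[1],88]),proj("side",[h[0],h[1],88]))
P=cloud("top",d); u,v=proj("top",[h[0],h[1],88]).astype(int)
print(p[v-6:v+7,u].mean(1).round(), p[v-6:v+7,u+8].mean(1).round()); 
vs=np.arange(v-6,v+7); print([ray("top",u,x,88)[0].round() for x in vs])
s,_=load("side",0); us,vs=proj("side",[h[0],h[1],88]); us=int(us);vs=int(vs)
print(s[vs,us-10:us+10].mean(1).round(),[ray("side",x,vs,88)[0].round() for x in range(us-10,us+10)])
```

```text
handle [360.2355515 244.8400864   0.       ]
top px [185.42877095 231.10778829] [305.39907541 260.36774254]
[113. 113. 111. 107. 112. 130. 119. 105. 112. 113. 112. 112. 113.] [111. 112. 111. 105. 114. 133. 129. 118. 111. 113. 114. 114. 113.]
[np.float64(381.0), np.float64(378.0), np.float64(374.0), np.float64(371.0), np.float64(367.0), np.float64(364.0), np.float64(361.0), np.float64(357.0), np.float64(354.0), np.float64(350.0), np.float64(347.0), np.float64(344.0), np.float64(340.0)]
[101. 100. 100. 100. 101. 100. 100. 103. 111. 113. 108. 101.  99. 101.
 101. 103. 103. 102. 102. 101.] [np.float64(387.0), np.float64(385.0), np.float64(382.0), np.float64(380.0), np.float64(377.0), np.float64(374.0), np.float64(372.0), np.float64(369.0), np.float64(367.0), np.float64(364.0), np.float64(361.0), np.float64(359.0), np.float64(356.0), np.float64(354.0), np.float64(351.0), np.float64(348.0), np.float64(346.0), np.float64(343.0), np.float64(340.0), np.float64(338.0)]
```

Run:
```python
from h import *
p,d=grab("top",4); q,_=grab("side",4)
cv2.imwrite("pics/s4.png",cv2.resize(q[170:240,190:310,::-1],(600,350),interpolation=cv2.INTER_CUBIC))
a=88.66
plan([((460,120,220),D(45)),((363,245,200),D(a)),((363,245,110),D(a)),((363,245,68),D(a))])
```

```text
[460. 120. 220.] [0.001, 0.0, -0.482] [-0.361, -0.626, -0.143] rows 3.9
[363. 245. 200.] [0.0, 0.0, -0.508] [0.099, -0.785, 0.1] rows 4.1
[363. 245. 110.] [0.0, 0.0, 0.0] [0.0, -0.0, 0.45] rows 1.4
[363. 245.  68.] [0.0, 0.0, 0.0] [0.0, -0.0, 0.21] rows 0.7
```

View pics/s4.png

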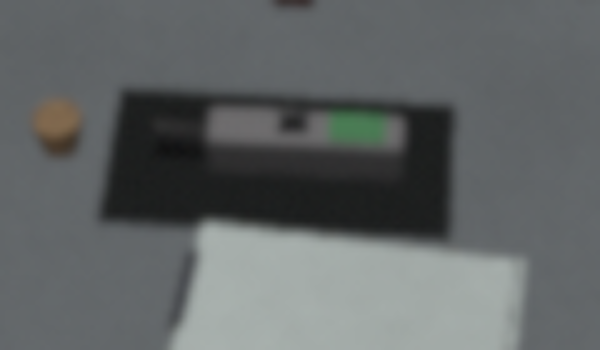

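The wand lies flat and lengthwise in the middle of the mat, spanning pixels 155–405 of the crop on a mat that spans 100–455. Next is the flap handle.

>>> servo_tool:
  rows:
    - [0,0,-0.12,-0.09,-0.15,-0.04,70]
    - [0,0,-0.24,-0.18,-0.31,-0.07,70]
    - [0,0,-0.36,-0.27,-0.47,-0.11,70]
    - [0,0,-0.482,-0.361,-0.626,-0.143,60]
    - [0,0,-0.482,-0.361,-0.626,-0.143,50]

```text
t: 12.7
ee_pos: [458.1, 121.0, 218.2]
orientation: [2.9, 1.207, -0.008]
ft_force: [0.2, -0.9, -0.0]
width: 53.9
grasp_force: 0.0
```

>>> servo_tool:
  rows:
    - [0,0,-0.12,0.02,-0.2,0.03,34]
    - [0,0,-0.25,0.05,-0.4,0.05,34]
    - [0,0,-0.38,0.07,-0.6,0.08,34]
    - [0,0,-0.508,0.099,-0.785,0.1,34]
    - [0,0,-0.508,0.099,-0.785,0.1,34]
    - [0,0,-0.508,0.099,-0.785,0.1,34]

```text
t: 13.45
ee_pos: [363.4, 244.2, 198.9]
orientation: [2.249, 2.192, -0.006]
ft_force: [-0.3, 0.7, -0.8]
width: 33.8
grasp_force: 0.0
```

>>> servo_tool:
  rows:
    - [0,0,0,0,0,0.15,34]
    - [0,0,0,0,0,0.3,34]
    - [0,0,0,0,0,0.42,34]
    - [0,0,0,0,0,0.42,34]

```text
t: 13.95
ee_pos: [362.7, 243.1, 114.3]
orientation: [2.251, 2.191, -0.009]
ft_force: [0.6, 0.9, 0.4]
width: 34.1
grasp_force: 0.0
```

Run:
```python
from h import *
o=ctrl.get_obs(); print(o["qpos"].round(2),o["ee_pos"]); plan([((363,245,68),D(88.66))])
q,_=grab("side",5); u,v=proj("side",[363,245,87]).astype(int)
cv2.imwrite("pics/s5.png",cv2.resize(q[v-50:v+40,u-60:u+60,::-1],(800,600),interpolation=cv2.INTER_CUBIC))
```

```text
[ 0.56  0.33  2.11 -0.    0.71  0.59] [362.74126699 243.07015657 114.25044921]
[363. 245.  68.] [-0.003, 0.003, -0.002] [0.011, 0.002, 0.231] rows 0.7
```

View pics/s5.png

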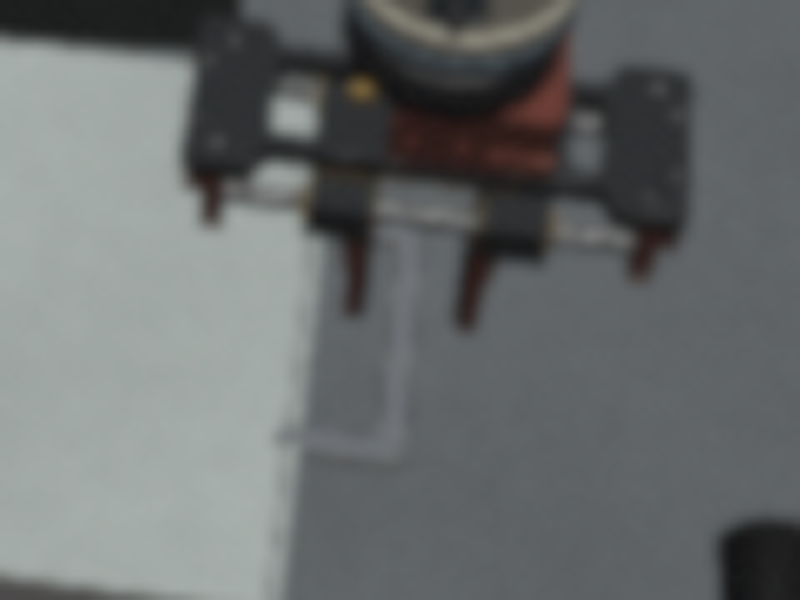

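The fingers straddle the bar, with one of them in the free gap. I'll descend and grip.

>>> servo_tool:
  rows:
    - [0,0,0,0.01,0,0.1,34]
    - [0,0,0,0.01,0,0.2,34]
    - [0,0,0,0.01,0,0.213,34]
    - [0,0,0,0.01,0,0.213,34]
    - [0,0,0,0.01,0,0.213,2]
    - [0,0,0,0.01,0,0.213,2]
    - [0,0,0,0.01,0,0.213,2]
    - [0,0,0,0.01,0,0.213,2]

```text
t: 15.0
ee_pos: [364.7, 246.9, 73.6]
orientation: [2.245, 2.195, 0.001]
ft_force: [5.2, -3.5, -1.5]
width: 9.3
grasp_force: 30.0
```

Run:
```python
from h import *
o=ctrl.get_obs(); print(o["ee_pos"],o["ft_force"],o["width"])
for seg in ((0,.8,8),(.8,1.3,6),(1.3,1.93,7)):
    for t in np.linspace(seg[0],seg[1],seg[2]+1)[1:]:
        print(round(t,2),np.round([1.1*(np.cos(seg[0])-np.cos(t)),-1.1*(np.sin(t)-np.sin(seg[0]))],3).tolist())
```

```text
[364.68501366 246.93176928  73.62197471] [ 5.18455151 -3.46629604 -1.52922465] 9.295662629320182
0.1 [0.005, -0.11]
0.2 [0.022, -0.219]
0.3 [0.049, -0.325]
0.4 [0.087, -0.428]
0.5 [0.135, -0.527]
0.6 [0.192, -0.621]
0.7 [0.259, -0.709]
0.8 [0.334, -0.789]
0.88 [0.068, -0.061]
0.97 [0.142, -0.116]
1.05 [0.219, -0.165]
1.13 [0.3, -0.207]
1.22 [0.385, -0.243]
1.3 [0.472, -0.271]
1.39 [0.096, -0.022]
1.48 [0.195, -0.036]
1.57 [0.293, -0.04]
1.66 [0.392, -0.036]
1.75 [0.49, -0.022]
1.84 [0.587, -0.0]
1.93 [0.681, 0.03]
```

>>> servo_tool:
  rows:
    - [0,0,0,0,0.005,-0.11,2]
    - [0,0,0,0,0.022,-0.219,2]
    - [0,0,0,0,0.049,-0.325,2]
    - [0,0,0,0,0.087,-0.428,2]
    - [0,0,0,0,0.135,-0.527,2]
    - [0,0,0,0,0.192,-0.621,2]
    - [0,0,0,0,0.259,-0.709,2]
    - [0,0,0,0,0.334,-0.789,2]

```text
t: 16.0
ee_pos: [434.9, 245.3, 230.9]
orientation: [2.241, 2.191, 0.008]
ft_force: [28.0, 0.7, -31.2]
width: 9.3
grasp_force: 30.0
```

>>> servo_tool:
  rows:
    - [0,0,0,0,0.068,-0.061,2]
    - [0,0,0,0,0.142,-0.116,2]
    - [0,0,0,0,0.219,-0.165,2]
    - [0,0,0,0,0.3,-0.207,2]
    - [0,0,0,0,0.385,-0.243,2]
    - [0,0,0,0,0.472,-0.271,2]
    - [0,0,0,0,0.472,-0.271,2]

```text
t: 16.88
ee_pos: [524.6, 243.0, 283.4]
orientation: [2.248, 2.195, -0.006]
ft_force: [2.2, 1.3, -11.3]
width: 9.0
grasp_force: 30.0
```

Run:
```python
from h import *
o=ctrl.get_obs(); print(o["qpos"].round(2),o["ee_pos"],o["ft_force"],o["width"])
q,_=grab("side",6)
cv2.imwrite("pics/s6.png",cv2.resize(q[80:340,160:400,::-1],(554,600)))
```

```text
[ 0.41  0.29  1.68 -0.    1.18  0.44] [524.57894988 243.04421682 283.41790853] [  2.24298213   1.3337267  -11.31581929] 9.001876683627744
```

View pics/s6.png

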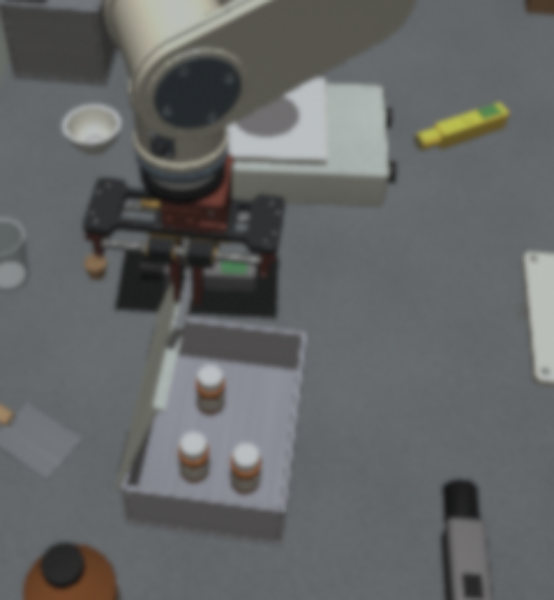

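The flap is at about 1.3 rad. I see three vials (crop px (210,385), (193,455), (245,465)) and the fourth place is empty. I'll go on past upright to the stop.

>>> servo_tool:
  rows:
    - [0,0,0,0,0.096,-0.022,2]
    - [0,0,0,0,0.195,-0.036,2]
    - [0,0,0,0,0.293,-0.04,2]
    - [0,0,0,0,0.392,-0.036,2]
    - [0,0,0,0,0.49,-0.022,2]
    - [0,0,0,0,0.587,0,2]
    - [0,0,0,0,0.66,0.02,2]
    - [0,0,0,0,0.66,0.02,2]
    - [0,0,0,0,0.66,0.02,2]

```text
t: 18.05
ee_pos: [656.2, 239.9, 281.3]
orientation: [2.246, 2.195, -0.003]
ft_force: [1.4, -5.1, 1.2]
width: 9.2
grasp_force: 30.0
```

>>> servo_tool:
  rows:
    - [0,0,0,0,0,0,9]
    - [0,0,0,0,0,0,14]
    - [0,0,0,0,0,0,22]
    - [0,0,0,0,0,0,30]
    - [0,0,0,0,0,-0.1,30]
    - [0,0,0,0,0,-0.25,30]
    - [0,0,0,0,0,-0.45,30]
    - [0,0,0,0,0,-0.45,30]

```text
t: 19.05
ee_pos: [658.2, 241.2, 376.8]
orientation: [2.244, 2.193, 0.009]
ft_force: [0.8, 0.2, 0.1]
width: 29.9
grasp_force: 0.0
```

>>> servo_tool:
  rows:
    - [0,0,0,0,-0.3,0,60]
    - [0,0,0,0,-0.6,0,60]
    - [0,0,0,-0.25,-0.9,0,60]
    - [0,0,0,-0.5,-0.9,0,60]
    - [0,0,0,-0.75,-0.9,0,60]
    - [0,0,0,-1,-0.9,0,60]
    - [0,0,0,-1,-0.9,0,60]

```text
t: 19.92
ee_pos: [471.4, 42.3, 371.7]
orientation: [2.251, 2.19, -0.003]
ft_force: [-0.5, -0.6, -0.3]
width: 60.2
grasp_force: 0.0
```

Run:
```python
from h import *
o=ctrl.get_obs(); print(o["ee_pos"])
p,d=grab("top",7); q,_=grab("side",7)
cv2.imwrite("pics/t7.png",np.hstack([cv2.resize(p[110:270,110:300,::-1],(400,337)),cv2.resize(q[110:340,160:400,::-1],(352,337))]))
B=np.array([492,241.8]);bx=Ro.from_euler("z",-1.34,degrees=True)
for n,im in(("top",p),("side",q)):
    hsv=cv2.cvtColor(im,cv2.COLOR_RGB2HSV); 
    m=cv2.inRange(hsv,(4,90,50),(22,255,255)); w=cv2.inRange(hsv,(0,0,195),(180,40,255))
    for k,mm,z in(("amber",m,50),("cap",w,70)):
        nn,L,st,ce=cv2.connectedComponentsWithStats(mm)
        for i in range(1,nn):
            X=ray(n,*ce[i],z); r=bx.inv().apply([*(X[:2]-B),0])
            if st[i,4]>8 and abs(r[0])<85 and abs(r[1])<115: print(n,k,st[i].tolist(),X.round(1),r.round(1))
```

```text
[471.40848853  42.26344052 371.65804503]
top amber [177, 185, 5, 6, 12] [509.8 273.1  50. ] [17.1 31.7  0. ]
top cap [172, 182, 7, 7, 39] [517.9 286.5  70. ] [24.9 45.3  0. ]
top cap [199, 184, 7, 7, 37] [511.8 192.2  70. ] [ 21.  -49.2   0. ]
top cap [170, 200, 7, 7, 37] [456.6 292.6  70. ] [-36.6  50.    0. ]
side amber [246, 248, 10, 5, 33] [511.5 208.1  50. ] [ 20.3 -33.2   0. ]
side amber [238, 277, 12, 6, 37] [516. 301.  50.] [22.6 59.7  0. ]
side amber [261, 282, 11, 6, 37] [456.8 308.3  50. ] [-36.8  65.7   0. ]
```

View pics/t7.png

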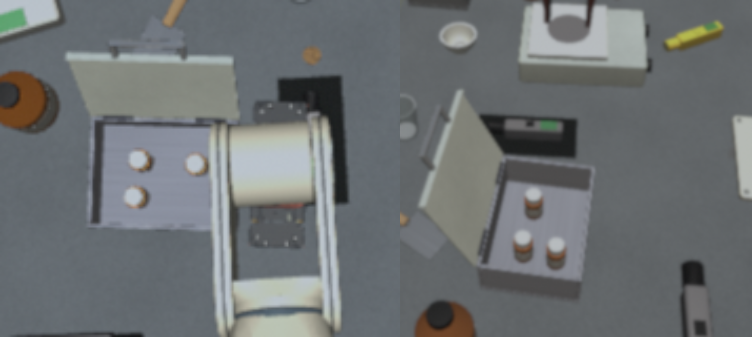

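The flap rests open. Three vials stand in the box, at top-view caps (139,160), (196,164) and (135,198) in the crop.

Run:
```python
from h import *
T=dict(A=(517.9,286.5),B=(511.8,192.2),C=(456.6,292.6))
for n,k in(("side",7),("top",7)):
    im,_=load(n,k); hsv=cv2.cvtColor(im,cv2.COLOR_RGB2HSV)
    for t in(145,165,180):
      w=cv2.inRange(hsv,(0,0,t),(180,60,255)); nn,L,st,ce=cv2.connectedComponentsWithStats(w)
      for a,(x,y) in T.items():
        u,v=proj(n,[x,y,70]); i=np.argmin(np.hypot(*(ce[1:]-[u,v]).T))+1
        if st[i,4]<200: print(n,t,a,ray(n,*ce[i],70 if n=="top" else 66).round(1),st[i].tolist())
```

```text
side 145 A [537.7 324.8  66. ] [234, 284, 1, 1, 1]
side 165 A [519.6 284.2  66. ] [238, 267, 11, 9, 79]
side 165 B [513.5 190.   66. ] [246, 238, 10, 8, 68]
side 165 C [458.  291.1  66. ] [261, 272, 11, 9, 80]
side 180 A [519.9 285.3  66. ] [239, 268, 9, 8, 58]
side 180 B [513.2 191.1  66. ] [247, 239, 8, 7, 47]
side 180 C [457.8 292.   66. ] [262, 273, 9, 8, 56]
top 145 A [584.2 277.7  70. ] [174, 166, 8, 1, 8]
top 145 B [581.9 203.3  70. ] [196, 166, 6, 2, 8]
top 145 C [445.4 363.9  70. ] [152, 200, 1, 13, 13]
top 165 A [517.6 286.5  70. ] [171, 182, 9, 8, 57]
top 165 B [511.3 192.4  70. ] [198, 183, 9, 9, 58]
top 165 C [456.2 293.6  70. ] [168, 199, 9, 9, 58]
top 180 A [518.1 285.7  70. ] [172, 182, 7, 7, 44]
top 180 B [511.5 192.2  70. ] [199, 184, 7, 8, 46]
top 180 C [456.8 293.3  70. ] [169, 199, 8, 9, 49]
```

```bash
cat >> h.py <<'E'
V=dict(A=(518.7,285.7),B=(512.4,191.5),C=(457.3,292.6)); PL=np.array([490,-256.3])
def slot(a,b): return PL+Ro.from_euler("z",4,degrees=True).apply([a,b,0])[:2]
E
python3 - <<'E'
from h import *
s=slot(42,-42); v=V["B"]; a=-1.34
plan([((490,110,300),D(45)),((*v,190),D(a)),((*v,22),D(a)),((*v,190),D(a)),((530,50,210),D(0)),((520,-130,210),D(2)),((*s,180),D(4)),((*s,112),D(4))])
E
```

```text
[490. 110. 300.] [-0.0, 0.001, 0.507] [0.33, 0.083, 0.357] rows 4.1
[512. 192. 190.] [-0.0, -0.0, 0.539] [0.367, -0.209, 0.55] rows 4.3
[512. 192.  22.] [0.0, 0.0, 0.0] [0.0, -0.0, 0.84] rows 2.7
[512. 192. 190.] [0.0, 0.0, 0.0] [0.0, 0.0, -0.84] rows 2.7
[530.  50. 210.] [0.0, 0.0, -0.016] [0.105, 0.705, -0.1] rows 2.3
[ 520. -130.  210.] [0.0, 0.0, -0.023] [-0.05, 0.9, 0.0] rows 2.9
[ 535. -295.  180.] [0.0, 0.0, -0.023] [0.045, 0.828, 0.15] rows 2.7
[ 535. -295.  112.] [0.0, 0.0, 0.0] [0.0, -0.0, 0.34] rows 1.1
```

>>> servo_tool:
  rows:
    - [0,0,0.12,0.08,0.02,0.09,60]
    - [0,0,0.25,0.16,0.04,0.18,60]
    - [0,0,0.38,0.24,0.06,0.27,60]
    - [0,0,0.507,0.33,0.083,0.357,60]
    - [0,0,0.507,0.33,0.083,0.357,60]

```text
t: 20.65
ee_pos: [489.1, 112.0, 298.6]
orientation: [2.898, 1.211, -0.007]
ft_force: [-0.7, -0.2, 0.4]
width: 59.6
grasp_force: 0.0
```

>>> servo_tool:
  rows:
    - [0,0,0.12,0.09,-0.05,0.13,60]
    - [0,0,0.24,0.18,-0.1,0.27,60]
    - [0,0,0.36,0.27,-0.15,0.4,60]
    - [0,0,0.48,0.36,-0.2,0.53,60]
    - [0,0,0.539,0.367,-0.209,0.55,60]
    - [0,0,0.539,0.367,-0.209,0.55,60]

```text
t: 21.4
ee_pos: [512.0, 191.9, 189.9]
orientation: [3.139, -0.025, -0.002]
ft_force: [-0.1, -0.3, 0.2]
width: 59.9
grasp_force: 0.0
```

Run:
```python
from h import *
print(ctrl.get_obs()["qpos"].round(2));plan([((*V["B"],22),D(-1.34))])
```

```text
[ 0.34  0.35  1.83 -0.    0.96  1.93]
[512. 192.  22.] [0.001, 0.001, 0.005] [0.003, 0.0, 0.839] rows 2.7
```

>>> servo_tool:
  rows:
    - [0,0,0,0,0,0.25,60]
    - [0,0,0,0,0,0.5,60]
    - [0,0,0,0,0,0.7,60]
    - [0,0,0,0,0,0.8,60]
    - [0,0,0,0,0,0.84,60]
    - [0,0,0,0,0,0.84,60]
    - [0,0,0,0,0,0.84,25]
    - [0,0,0,0,0,0.84,25]
    - [0,0,0,0,0,0.84,25]
    - [0,0,0,0,0,0.84,25]

```text
t: 22.65
ee_pos: [512.4, 191.3, 22.5]
orientation: [3.14, -0.033, 0.001]
ft_force: [-0.6, -0.4, 6.7]
width: 35.3
grasp_force: 30.0
```

>>> servo_tool:
  rows:
    - [0,0,0,0,0,-0.1,25]
    - [0,0,0,0,0,-0.35,25]
    - [0,0,0,0,0,-0.6,25]
    - [0,0,0,0,0,-0.84,25]
    - [0,0,0,0,0,-0.84,25]

```text
t: 23.28
ee_pos: [514.4, 192.2, 193.6]
orientation: [-3.141, 0.033, -0.01]
ft_force: [0.2, -0.7, -0.0]
width: 35.3
grasp_force: 30.0
```

>>> servo_tool:
  rows:
    - [0,0,0,0.03,0.2,-0.1,25]
    - [0,0,-0.01,0.06,0.45,-0.1,25]
    - [0,0,-0.016,0.105,0.705,-0.1,25]
    - [0,0,-0.016,0.105,0.705,-0.1,25]

```text
t: 23.78
ee_pos: [529.5, 47.3, 208.6]
orientation: [3.139, -0.002, -0.005]
ft_force: [-0.6, 0.5, -1.0]
width: 35.7
grasp_force: 30.0
```

>>> servo_tool:
  rows:
    - [0,0,-0.01,-0.01,0.25,0,25]
    - [0,0,-0.02,-0.02,0.5,0,25]
    - [0,0,-0.023,-0.04,0.75,0,25]
    - [0,0,-0.023,-0.05,0.9,0,25]

```text
t: 24.28
ee_pos: [519.8, -130.8, 209.2]
orientation: [3.14, 0.057, -0.004]
ft_force: [-0.8, 0.3, -0.1]
width: 35.5
grasp_force: 30.0
```

>>> servo_tool:
  rows:
    - [0,0,-0.01,0.01,0.22,0.04,25]
    - [0,0,-0.02,0.02,0.45,0.08,25]
    - [0,0,-0.023,0.03,0.68,0.12,25]
    - [0,0,-0.023,0.045,0.828,0.15,25]
    - [0,0,-0.023,0.045,0.828,0.15,25]
    - [0,0,-0.023,0.045,0.828,0.15,25]

```text
t: 25.02
ee_pos: [535.4, -293.7, 179.8]
orientation: [3.139, 0.113, -0.004]
ft_force: [0.5, -1.1, 0.7]
width: 35.5
grasp_force: 30.0
```

Run:
```python
from h import *
plan([((*slot(42,-42),112),D(4))])
```

```text
[ 535. -295.  112.] [0.0, 0.002, 0.002] [-0.002, 0.008, 0.339] rows 1.1
```

>>> servo_tool:
  rows:
    - [0,0,0,0,0,0.15,25]
    - [0,0,0,0,0,0.27,25]
    - [0,0,0,0,0,0.33,25]
    - [0,0,0,0,0,0.34,25]
    - [0,0,0,0,0,0.342,25]
    - [0,0,0,0,0,0.342,25]

```text
t: 25.78
ee_pos: [536.2, -295.5, 113.2]
orientation: [3.137, 0.113, 0.001]
ft_force: [-0.4, 0.6, -0.3]
width: 35.4
grasp_force: 30.0
```

>>> servo_tool:
  rows:
    - [0,0,0,0,0,0,36]
    - [0,0,0,0,0,0,45]
    - [0,0,0,0,0,0,60]
    - [0,0,0,0,0,0,60]
    - [0,0,0,0,0,-0.2,60]
    - [0,0,0,0,0,-0.5,60]
    - [0,0,0,0,0,-0.5,60]

```text
t: 26.65
ee_pos: [538.5, -296.7, 217.4]
orientation: [3.133, 0.112, 0.011]
ft_force: [-0.0, -0.1, -0.1]
width: 59.7
grasp_force: 0.0
```

Run:
```python
from h import *
s=slot(42,42); v=V["A"]; a=-1.34
plan([((520,-120,220),D(2)),((530,70,220),D(0)),((*v,200),D(a)),((*v,22),D(a)),((*v,200),D(a)),((530,100,210),D(0)),((525,-70,210),D(2)),((*s,180),D(4)),((*s,112),D(4))])
```

```text
[ 520. -120.  220.] [0.005, -0.005, 0.025] [-0.029, -0.888, -0.02] rows 2.8
[530.  70. 220.] [0.0, -0.0, 0.023] [0.083, -0.948, -0.0] rows 3.0
[519. 286. 200.] [0.0, -0.0, 0.016] [-0.056, -1.078, 0.1] rows 3.5
[519. 286.  22.] [0.0, 0.0, 0.0] [0.0, -0.0, 0.89] rows 2.8
[519. 286. 200.] [0.0, 0.0, 0.0] [0.0, 0.0, -0.89] rows 2.8
[530. 100. 210.] [0.0, 0.0, -0.016] [0.078, 0.927, -0.05] rows 3.0
[525. -70. 210.] [0.0, 0.0, -0.023] [-0.025, 0.85, 0.0] rows 2.7
[ 529. -211.  180.] [0.0, 0.0, -0.023] [-0.005, 0.708, 0.15] rows 2.3
[ 529. -211.  112.] [0.0, 0.0, 0.0] [0.0, -0.0, 0.34] rows 1.1
```

>>> servo_tool:
  rows:
    - [0,0,0.01,-0.01,-0.25,0,60]
    - [0,0,0.02,-0.02,-0.55,-0.02,60]
    - [0,0,0.025,-0.029,-0.888,-0.02,60]
    - [0,0,0.025,-0.029,-0.888,-0.02,60]

```text
t: 27.15
ee_pos: [515.9, -115.1, 215.0]
orientation: [3.14, 0.06, -0.005]
ft_force: [-0.6, -0.0, -0.3]
width: 60.1
grasp_force: 0.0
```

>>> servo_tool:
  rows:
    - [0,0,0.01,0.03,-0.3,0,60]
    - [0,0,0.02,0.06,-0.6,0,60]
    - [0,0,0.023,0.08,-0.948,0,60]
    - [0,0,0.023,0.083,-0.948,0,60]

```text
t: 27.65
ee_pos: [527.4, 74.1, 214.9]
orientation: [3.14, 0.006, -0.002]
ft_force: [0.6, -1.1, -0.3]
width: 59.8
grasp_force: 0.0
```

>>> servo_tool:
  rows:
    - [0,0,0.016,-0.02,-0.3,0.03,60]
    - [0,0,0.016,-0.04,-0.6,0.06,60]
    - [0,0,0.016,-0.056,-0.9,0.1,60]
    - [0,0,0.016,-0.056,-1,0.1,60]
    - [0,0,0.016,-0.056,-1,0.1,60]
    - [0,0,0.016,-0.056,-1,0.1,60]

```text
t: 28.4
ee_pos: [516.5, 269.7, 195.0]
orientation: [3.139, -0.04, -0.002]
ft_force: [-0.8, 0.1, 0.4]
width: 60.6
grasp_force: 0.0
```

Run:
```python
from h import *
print(ctrl.get_obs()["qpos"].round(2));plan([((*V["A"],22),D(-1.34))])
q,_=grab("side",8); cv2.imwrite("pics/s8.png",cv2.resize(q[85:345,160:400,::-1],(554,600)))
```

```text
[ 0.46  0.4   1.75 -0.    1.    2.06]
[519. 286.  22.] [0.002, 0.001, -0.002] [0.01, -0.083, 0.865] rows 2.8
```

View pics/s8.png

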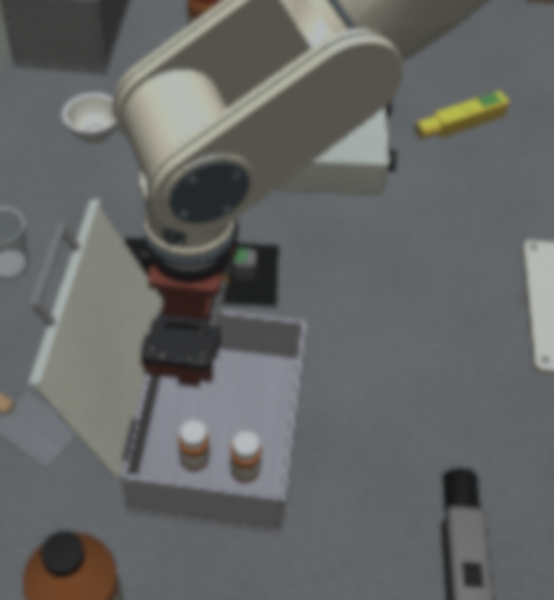

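Vial B is out of the box, and A (193,445) and C (246,455) stand clear of each other. I'll pick A.

>>> servo_tool:
  rows:
    - [0,0,0,0.01,-0.083,0,60]
    - [0,0,0,0.01,-0.083,0.25,60]
    - [0,0,0,0.01,-0.083,0.5,60]
    - [0,0,0,0.01,-0.083,0.75,60]
    - [0,0,0,0.01,-0.083,0.865,60]
    - [0,0,0,0.01,-0.083,0.865,60]
    - [0,0,0,0.01,-0.083,0.865,25]
    - [0,0,0,0.01,-0.083,0.865,25]
    - [0,0,0,0.01,-0.083,0.865,25]
    - [0,0,0,0.01,-0.083,0.865,25]

```text
t: 29.7
ee_pos: [519.3, 288.2, 23.4]
orientation: [3.14, -0.038, 0.002]
ft_force: [-1.6, -1.6, 6.2]
width: 35.4
grasp_force: 30.0
```

>>> servo_tool:
  rows:
    - [0,0,0,0,0,-0.1,25]
    - [0,0,0,0,0,-0.35,25]
    - [0,0,0,0,0,-0.6,25]
    - [0,0,0,0,0,-0.89,25]
    - [0,0,0,0,0,-0.89,25]

```text
t: 30.32
ee_pos: [521.3, 289.7, 206.5]
orientation: [-3.138, 0.038, -0.013]
ft_force: [0.1, -0.3, -1.3]
width: 35.8
grasp_force: 30.0
```

>>> servo_tool:
  rows:
    - [0,0,0,0.03,0.25,-0.05,25]
    - [0,0,-0.01,0.06,0.5,-0.05,25]
    - [0,0,-0.016,0.078,0.75,-0.05,25]
    - [0,0,-0.016,0.078,0.927,-0.05,25]

```text
t: 30.82
ee_pos: [528.8, 100.4, 210.0]
orientation: [3.139, -0.002, -0.003]
ft_force: [0.2, -0.5, -0.8]
width: 35.5
grasp_force: 30.0
```

>>> servo_tool:
  rows:
    - [0,0,-0.01,-0.01,0.25,0,25]
    - [0,0,-0.02,-0.02,0.5,0,25]
    - [0,0,-0.023,-0.025,0.75,0,25]
    - [0,0,-0.023,-0.025,0.85,0,25]

```text
t: 31.32
ee_pos: [523.5, -69.7, 210.4]
orientation: [3.139, 0.05, -0.003]
ft_force: [-0.4, 0.3, -0.2]
width: 35.2
grasp_force: 30.0
```

>>> servo_tool:
  rows:
    - [0,0,-0.01,0,0.22,0.04,25]
    - [0,0,-0.02,0,0.45,0.08,25]
    - [0,0,-0.023,-0.005,0.65,0.12,25]
    - [0,0,-0.023,-0.005,0.708,0.15,25]
    - [0,0,-0.023,-0.005,0.708,0.15,25]
    - [0,0,-0.023,-0.005,0.708,0.15,25]

```text
t: 32.08
ee_pos: [528.3, -207.9, 181.1]
orientation: [3.138, 0.109, -0.002]
ft_force: [-0.7, 0.2, -0.2]
width: 35.7
grasp_force: 30.0
```

Run:
```python
from h import *
plan([((*slot(42,42),110.5),D(4))])
```

```text
[ 529. -211.  110.] [0.001, 0.001, -0.0] [0.003, 0.017, 0.353] rows 1.1
```

>>> servo_tool:
  rows:
    - [0,0,0,0,0.015,0.15,25]
    - [0,0,0,0,0.015,0.27,25]
    - [0,0,0,0,0.015,0.33,25]
    - [0,0,0,0,0.015,0.343,25]
    - [0,0,0,0,0.015,0.346,25]
    - [0,0,0,0,0.015,0.346,25]

```text
t: 32.83
ee_pos: [529.2, -212.4, 112.7]
orientation: [3.137, 0.108, 0.001]
ft_force: [0.3, 0.7, -0.1]
width: 35.3
grasp_force: 30.0
```

>>> servo_tool:
  rows:
    - [0,0,0,0,0,0,36]
    - [0,0,0,0,0,0,45]
    - [0,0,0,0,0,0,60]
    - [0,0,0,0,0,0,60]
    - [0,0,0,0,0,-0.2,60]
    - [0,0,0,0,0,-0.5,60]
    - [0,0,0,0,0,-0.5,60]

```text
t: 33.7
ee_pos: [531.5, -213.3, 216.6]
orientation: [3.134, 0.108, 0.012]
ft_force: [-0.5, -0.2, -1.2]
width: 60.0
grasp_force: 0.0
```

Run:
```python
from h import *
s=slot(-40,-42); v=V["C"]; a=-1.34
plan([((500,-30,220),D(2)),((480,150,220),D(0)),((*v,200),D(a)),((*v,22),D(a)),((*v,200),D(a)),((490,100,210),D(0)),((460,-90,210),D(2)),((*s,180),D(4)),((*s,112),D(4))])
```

```text
[500. -30. 220.] [0.004, -0.005, 0.023] [-0.094, -0.925, -0.023] rows 3.0
[480. 150. 220.] [0.0, -0.0, 0.023] [-0.069, -0.903, -0.0] rows 2.9
[457. 293. 200.] [0.0, -0.0, 0.016] [-0.113, -0.713, 0.1] rows 2.3
[457. 293.  22.] [0.0, 0.0, 0.0] [0.0, -0.0, 0.89] rows 2.8
[457. 293. 200.] [0.0, 0.0, 0.0] [0.0, 0.0, -0.89] rows 2.8
[490. 100. 210.] [0.0, 0.0, -0.016] [0.186, 0.959, -0.05] rows 3.1
[460. -90. 210.] [0.0, 0.0, -0.023] [-0.15, 0.95, 0.0] rows 3.1
[ 453. -301.  180.] [0.0, 0.0, -0.023] [-0.072, 1.053, 0.15] rows 3.4
[ 453. -301.  112.] [0.0, 0.0, 0.0] [0.0, -0.0, 0.34] rows 1.1
```

>>> servo_tool:
  rows:
    - [0,0,0.01,-0.03,-0.25,0,60]
    - [0,0,0.02,-0.06,-0.55,-0.02,60]
    - [0,0,0.023,-0.094,-0.925,-0.02,60]
    - [0,0,0.023,-0.094,-0.925,-0.02,60]

```text
t: 34.2
ee_pos: [495.7, -26.1, 214.7]
orientation: [3.14, 0.059, -0.004]
ft_force: [-0.0, -0.5, -0.8]
width: 59.9
grasp_force: 0.0
```

>>> servo_tool:
  rows:
    - [0,0,0.01,-0.02,-0.3,0,60]
    - [0,0,0.02,-0.05,-0.6,0,60]
    - [0,0,0.023,-0.069,-0.903,0,60]
    - [0,0,0.023,-0.069,-0.903,0,60]

```text
t: 34.7
ee_pos: [476.9, 153.9, 214.6]
orientation: [3.14, 0.007, -0.002]
ft_force: [-0.4, -0.7, -0.4]
width: 59.9
grasp_force: 0.0
```

>>> servo_tool:
  rows:
    - [0,0,0.016,-0.05,-0.3,0.03,60]
    - [0,0,0.016,-0.1,-0.6,0.06,60]
    - [0,0,0.016,-0.113,-0.713,0.1,60]
    - [0,0,0.016,-0.113,-0.713,0.1,60]
    - [0,0,0.016,-0.113,-0.713,0.1,60]

```text
t: 35.33
ee_pos: [455.1, 292.2, 194.6]
orientation: [3.138, -0.04, -0.002]
ft_force: [0.1, -0.0, 0.2]
width: 59.5
grasp_force: 0.0
```

Run:
```python
from h import *
print(ctrl.get_obs()["qpos"].round(2));plan([((*V["C"],22),D(-1.34))])
```

```text
[ 0.55  0.34  1.84 -0.    0.97  2.15]
[457. 293.  22.] [0.002, 0.001, -0.001] [0.012, -0.005, 0.863] rows 2.8
```

>>> servo_tool:
  rows:
    - [0,0,0,0.01,0,0.22,60]
    - [0,0,0,0.01,0,0.45,60]
    - [0,0,0,0.01,0,0.7,60]
    - [0,0,0,0.01,0,0.82,60]
    - [0,0,0,0.01,0,0.863,60]
    - [0,0,0,0.01,0,0.863,60]
    - [0,0,0,0.01,0,0.863,25]
    - [0,0,0,0.01,0,0.863,25]
    - [0,0,0,0.01,0,0.863,25]
    - [0,0,0,0.01,0,0.863,25]

```text
t: 36.58
ee_pos: [457.0, 293.7, 23.2]
orientation: [3.14, -0.038, 0.0]
ft_force: [-0.9, -2.3, 7.8]
width: 35.6
grasp_force: 30.0
```

>>> servo_tool:
  rows:
    - [0,0,0,0,0,-0.1,25]
    - [0,0,0,0,0,-0.35,25]
    - [0,0,0,0,0,-0.6,25]
    - [0,0,0,0,0,-0.89,25]
    - [0,0,0,0,0,-0.89,25]

```text
t: 37.2
ee_pos: [459.1, 295.4, 205.0]
orientation: [-3.138, 0.038, -0.011]
ft_force: [0.0, -0.3, -1.1]
width: 35.6
grasp_force: 30.0
```

>>> servo_tool:
  rows:
    - [0,0,0,0.05,0.25,-0.05,25]
    - [0,0,-0.01,0.1,0.5,-0.05,25]
    - [0,0,-0.016,0.15,0.75,-0.05,25]
    - [0,0,-0.016,0.186,0.959,-0.05,25]

```text
t: 37.7
ee_pos: [488.5, 99.3, 209.5]
orientation: [3.139, -0.001, -0.004]
ft_force: [-0.0, 0.1, -0.1]
width: 35.5
grasp_force: 30.0
```

>>> servo_tool:
  rows:
    - [0,0,-0.01,-0.04,0.25,0,25]
    - [0,0,-0.02,-0.08,0.5,0,25]
    - [0,0,-0.023,-0.12,0.75,0,25]
    - [0,0,-0.023,-0.15,0.95,0,25]

```text
t: 38.2
ee_pos: [457.7, -90.4, 209.9]
orientation: [3.14, 0.053, -0.005]
ft_force: [0.7, 0.0, -0.4]
width: 35.6
grasp_force: 30.0
```

>>> servo_tool:
  rows:
    - [0,0,-0.01,-0.02,0.25,0.04,25]
    - [0,0,-0.02,-0.04,0.5,0.08,25]
    - [0,0,-0.023,-0.06,0.75,0.1,25]
    - [0,0,-0.023,-0.07,1,0.1,25]
    - [0,0,-0.023,-0.07,1,0.1,25]
    - [0,0,-0.023,-0.07,1,0.1,25]

```text
t: 38.95
ee_pos: [451.1, -288.4, 190.3]
orientation: [3.14, 0.107, -0.004]
ft_force: [0.6, 0.5, -0.7]
width: 35.6
grasp_force: 30.0
```

Run:
```python
from h import *
plan([((*slot(-40,-42),111.5),D(4))])
```

```text
[ 453. -301.  112.] [0.0, 0.002, -0.001] [0.006, 0.064, 0.394] rows 1.3
```

>>> servo_tool:
  rows:
    - [0,0,0,0.006,0.06,0.1,25]
    - [0,0,0,0.006,0.06,0.25,25]
    - [0,0,0,0.006,0.06,0.36,25]
    - [0,0,0,0.006,0.06,0.385,25]
    - [0,0,0,0.006,0.06,0.394,25]
    - [0,0,0,0.006,0.06,0.394,25]
    - [0,0,0,0.006,0.06,0.394,25]

```text
t: 39.83
ee_pos: [454.4, -301.5, 113.6]
orientation: [3.137, 0.108, 0.0]
ft_force: [0.0, -0.7, -0.8]
width: 35.4
grasp_force: 30.0
```

>>> servo_tool:
  rows:
    - [0,0,0,0,0,0,36]
    - [0,0,0,0,0,0,45]
    - [0,0,0,0,0,0,60]
    - [0,0,0,0,0,0,60]
    - [0,0,0,0,0,-0.2,60]
    - [0,0,0,0,0,-0.5,60]
    - [0,0,0,0,0,-0.8,60]
    - [0,0,0,0,0,-1,60]
    - [0,0,0,0,0,-1,60]

```text
t: 40.95
ee_pos: [455.6, -302.0, 316.5]
orientation: [3.133, 0.108, 0.008]
ft_force: [-0.2, 0.5, -0.9]
width: 59.9
grasp_force: 0.0
```

Run:
```python
from h import *
plan([((500,-110,375),D(25)),((560,50,375),D(60)),((658,240,375),D(88.66)),((658,240,282),D(88.66))])
```

```text
[ 500. -110.  375.] [0.005, -0.002, -0.245] [0.289, -0.94, -0.297] rows 3.3
[560.  50. 375.] [0.0, 0.0, -0.407] [0.61, -0.598, -0.0] rows 3.3
[658. 240. 375.] [-0.0, 0.0, -0.333] [1.068, -0.051, -0.0] rows 3.4
[658. 240. 282.] [0.0, 0.0, 0.0] [0.0, -0.0, 0.465] rows 1.5
```

>>> servo_tool:
  rows:
    - [0,0,-0.06,0.07,-0.25,-0.1,34]
    - [0,0,-0.12,0.15,-0.5,-0.2,34]
    - [0,0,-0.19,0.22,-0.75,-0.3,34]
    - [0,0,-0.245,0.289,-0.94,-0.3,34]
    - [0,0,-0.245,0.289,-0.94,-0.3,34]

```text
t: 41.58
ee_pos: [498.8, -107.1, 371.1]
orientation: [3.065, 0.686, -0.004]
ft_force: [0.9, -0.1, -0.6]
width: 34.0
grasp_force: 0.0
```

>>> servo_tool:
  rows:
    - [0,0,-0.12,0.18,-0.18,0,34]
    - [0,0,-0.24,0.36,-0.36,0,34]
    - [0,0,-0.36,0.54,-0.53,0,34]
    - [0,0,-0.407,0.61,-0.6,0,34]
    - [0,0,-0.407,0.61,-0.6,0,34]

```text
t: 42.2
ee_pos: [558.6, 51.1, 370.4]
orientation: [2.721, 1.57, -0.006]
ft_force: [0.2, 0.4, -0.7]
width: 34.0
grasp_force: 0.0
```

Run:
```python
from h import *
p,d=grab("top",9); q,_=grab("side",9)
cv2.imwrite("pics/t9.png",np.hstack([cv2.resize(p[120:280,110:400,::-1],(420,232)),cv2.resize(q[80:340,160:400,::-1],(214,232))]).repeat(1,0))
cv2.imwrite("pics/t9.png",np.hstack([cv2.resize(p[120:280,130:380,::-1],(440,282)),cv2.resize(q[80:340,160:400,::-1],(340,368))[:282]]) if 0 else np.vstack([cv2.resize(p[130:260,130:380,::-1],(560,291)),cv2.resize(q[85:225,160:400,::-1],(560,309))[:309]]))
plan([((640,200,375),D(88.66)),((658,240,375),D(88.66)),((658,240,282),D(88.66))])
# handle bar from both views
for n,im in(("top",p),("side",q)):
    h=[659,238.5,291.]; print(n,proj(n,h),proj(n,[659,285,291]),proj(n,[659,190,291]))
```

```text
[640. 200. 375.] [-0.001, 0.002, -0.335] [0.854, -0.024, -0.023] rows 2.7
[658. 240. 375.] [0.0, 0.0, 0.0] [0.202, 0.085, 0.0] rows 0.7
[658. 240. 282.] [0.0, 0.0, 0.0] [0.0, -0.0, 0.465] rows 1.5
top [178.73758948 133.19952097] [163.3024421  133.14331574] [194.84774359 133.25818415]
side [184.75565442 197.87939836] [179.84191963 213.59715687] [189.56943012 182.48138296]
```

View pics/t9.png

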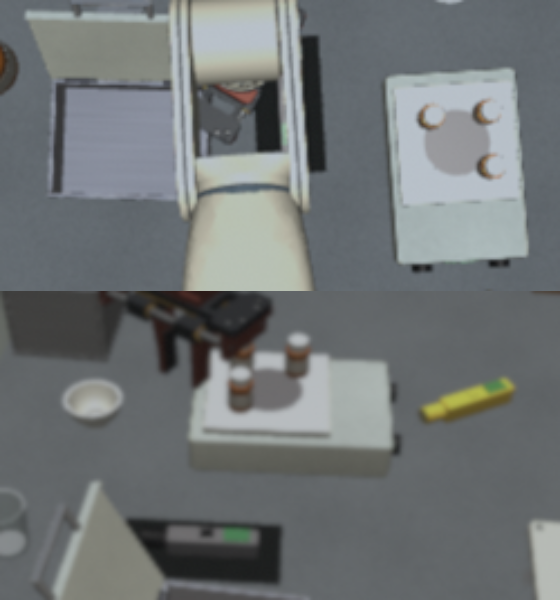

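All three vials stand upright on the plate, with caps in the upper crop at (431,115), (488,110) and (491,165). The box looks empty and the wand hasn't moved. Before regripping I'll locate the raised bar.

Run:
```python
from h import *
p,_=load("top",9); q,_=load("side",9)
print(p[124:148,172:186].mean((1,2)).round().tolist())
print("x at rows:",{v:ray("top",179,v,291)[0].round() for v in range(126,146,2)})
for v in(190,198,206):
    print(v,q[v,172:200].mean(1).round().tolist())
    
H=np.array([583,239.7,87.])
for th in(1.85,1.9,1.95,2.0):
    X=H+[-220*np.cos(th),-1.7,220*np.sin(th)]; print(th,X.round(),proj("top",X).round(1),proj("side",X).round(1))
```

```text
[111.0, 112.0, 114.0, 114.0, 111.0, 112.0, 119.0, 118.0, 117.0, 119.0, 120.0, 138.0, 165.0, 177.0, 171.0, 152.0, 133.0, 131.0, 131.0, 131.0, 131.0, 130.0, 130.0, 130.0]
x at rows: {126: np.float64(681.0), 128: np.float64(675.0), 130: np.float64(669.0), 132: np.float64(663.0), 134: np.float64(657.0), 136: np.float64(651.0), 138: np.float64(644.0), 140: np.float64(638.0), 142: np.float64(632.0), 144: np.float64(626.0)}
190 [97.0, 102.0, 103.0, 103.0, 102.0, 102.0, 102.0, 103.0, 104.0, 110.0, 116.0, 116.0, 112.0, 102.0, 94.0, 95.0, 93.0, 85.0, 79.0, 82.0, 94.0, 113.0, 140.0, 157.0, 155.0, 141.0, 130.0, 127.0]
198 [93.0, 98.0, 102.0, 102.0, 103.0, 103.0, 107.0, 111.0, 115.0, 114.0, 107.0, 98.0, 97.0, 99.0, 100.0, 102.0, 107.0, 123.0, 146.0, 164.0, 168.0, 162.0, 148.0, 134.0, 128.0, 127.0, 127.0, 127.0]
206 [101.0, 102.0, 103.0, 107.0, 112.0, 115.0, 113.0, 107.0, 99.0, 99.0, 103.0, 104.0, 103.0, 105.0, 117.0, 141.0, 162.0, 170.0, 167.0, 154.0, 138.0, 129.0, 126.0, 126.0, 126.0, 126.0, 126.0, 126.0]
1.85 [644. 238. 298.] [178.4 137.9] [190.9 196.3]
1.9 [654. 238. 295.] [178.7 134.6] [186.6 196.8]
1.95 [664. 238. 291.] [178.9 131.4] [182.5 197.4]
2.0 [675. 238. 287.] [179.2 128.3] [178.5 198.1]
```

>>> servo_tool:
  rows:
    - [0,0,-0.11,0.28,0,0,34]
    - [0,0,-0.22,0.56,-0.01,0,34]
    - [0,0,-0.335,0.854,-0.024,-0.02,34]
    - [0,0,-0.335,0.854,-0.024,-0.02,34]
    - [0,0,-0.335,0.854,-0.024,-0.02,34]

```text
t: 42.92
ee_pos: [639.9, 199.7, 375.0]
orientation: [2.248, 2.194, -0.005]
ft_force: [0.2, -0.5, -0.4]
width: 34.0
grasp_force: 0.0
```

Run:
```python
from h import *
plan([((665,238,372),D(88.66)),((665,238,274),D(88.66))])
```

```text
[665. 238. 372.] [-0.001, 0.002, -0.001] [0.194, 0.121, 0.014] rows 0.7
[665. 238. 274.] [0.0, 0.0, 0.0] [0.0, -0.0, 0.49] rows 1.6
```

>>> servo_tool:
  rows:
    - [0,0,0,0.194,0.121,0.014,34]
    - [0,0,0,0.194,0.121,0.014,34]
    - [0,0,0,0.194,0.121,0.15,34]
    - [0,0,0,0.194,0.121,0.3,34]
    - [0,0,0,0.194,0.121,0.42,34]
    - [0,0,0,0.194,0.121,0.5,34]
    - [0,0,0,0.194,0.121,0.5,34]

```text
t: 43.8
ee_pos: [664.3, 238.0, 274.7]
orientation: [2.247, 2.196, -0.006]
ft_force: [-0.4, -0.4, -0.5]
width: 34.1
grasp_force: 0.0
```

>>> servo_tool:
  rows:
    - [0,0,0,0,0,0,20]
    - [0,0,0,0,0,0,2]
    - [0,0,0,0,0,0,2]
    - [0,0,0,0,0,0,2]
    - [0,0,0,0,0,0,2]

```text
t: 44.42
ee_pos: [665.8, 239.6, 276.5]
orientation: [2.244, 2.196, -0.0]
ft_force: [2.2, -1.4, 4.9]
width: 9.3
grasp_force: 30.0
```

Run:
```python
from h import *
o=ctrl.get_obs(); print(o["ee_pos"],o["ft_force"],o["width"])
for seg in ((1.95,1.3,8),(1.3,.8,7),(.8,0,10)):
    for t in np.linspace(seg[0],seg[1],seg[2]+1)[1:]:
        print(round(t,2),np.round([1.1*(np.cos(seg[0])-np.cos(t)),-1.1*(np.sin(t)-np.sin(seg[0]))],3).tolist())
```

```text
[665.7986773  239.56436782 276.48091144] [ 2.15502567 -1.43278407  4.85186891] 9.319025175514795
1.87 [-0.084, -0.03]
1.79 [-0.171, -0.052]
1.71 [-0.259, -0.068]
1.62 [-0.348, -0.077]
1.54 [-0.437, -0.078]
1.46 [-0.526, -0.072]
1.38 [-0.614, -0.058]
1.3 [-0.701, -0.038]
1.23 [-0.075, 0.024]
1.16 [-0.148, 0.053]
1.09 [-0.219, 0.087]
1.01 [-0.287, 0.126]
0.94 [-0.352, 0.17]
0.87 [-0.414, 0.218]
0.8 [-0.472, 0.271]
0.72 [-0.061, 0.064]
0.64 [-0.116, 0.132]
0.56 [-0.166, 0.205]
0.48 [-0.209, 0.281]
0.4 [-0.247, 0.361]
0.32 [-0.278, 0.443]
0.24 [-0.302, 0.528]
0.16 [-0.32, 0.614]
0.08 [-0.33, 0.701]
0.0 [-0.334, 0.789]
```

Gripped (width 9.3). Next I lower it along the arc.

>>> servo_tool:
  rows:
    - [0,0,0,0,-0.084,-0.03,2]
    - [0,0,0,0,-0.171,-0.052,2]
    - [0,0,0,0,-0.259,-0.068,2]
    - [0,0,0,0,-0.348,-0.077,2]
    - [0,0,0,0,-0.437,-0.078,2]
    - [0,0,0,0,-0.526,-0.072,2]
    - [0,0,0,0,-0.614,-0.058,2]
    - [0,0,0,0,-0.701,-0.038,2]

```text
t: 45.42
ee_pos: [523.0, 242.8, 282.7]
orientation: [-2.245, -2.197, 0.004]
ft_force: [1.6, 4.4, -3.5]
width: 9.2
grasp_force: 30.0
```

>>> servo_tool:
  rows:
    - [0,0,0,0,-0.075,0.024,2]
    - [0,0,0,0,-0.148,0.053,2]
    - [0,0,0,0,-0.219,0.087,2]
    - [0,0,0,0,-0.287,0.126,2]
    - [0,0,0,0,-0.352,0.17,2]
    - [0,0,0,0,-0.414,0.218,2]
    - [0,0,0,0,-0.472,0.271,2]

```text
t: 46.3
ee_pos: [429.9, 244.5, 228.5]
orientation: [2.245, 2.197, -0.002]
ft_force: [3.0, 5.0, -2.0]
width: 9.2
grasp_force: 30.0
```

>>> servo_tool:
  rows:
    - [0,0,0,0,-0.061,0.064,2]
    - [0,0,0,0,-0.116,0.132,2]
    - [0,0,0,0,-0.166,0.205,2]
    - [0,0,0,0,-0.209,0.281,2]
    - [0,0,0,0,-0.247,0.361,2]
    - [0,0,0,0,-0.278,0.443,2]
    - [0,0,0,0,-0.302,0.528,2]
    - [0,0,0,0,-0.32,0.614,2]
    - [0,0,0,0,-0.328,0.68,2]
    - [0,0,0,0,-0.332,0.73,2]

```text
t: 47.55
ee_pos: [364.8, 245.7, 82.6]
orientation: [2.243, 2.197, -0.0]
ft_force: [5.1, 2.4, -0.3]
width: 8.7
grasp_force: 30.0
```

>>> servo_tool:
  rows:
    - [0,0,0,0,0,0.015,2]
    - [0,0,0,0,0,0.03,2]
    - [0,0,0,0,0,0.035,2]
    - [0,0,0,0,0,0.035,2]

```text
t: 48.05
ee_pos: [364.7, 245.7, 77.2]
orientation: [2.244, 2.196, -0.0]
ft_force: [-1.2, 1.1, 17.2]
width: 9.0
grasp_force: 30.0
```

>>> servo_tool:
  rows:
    - [0,0,0,0,0,0.006,2]
    - [0,0,0,0,0,0.01,2]
    - [0,0,0,0,0,0.01,2]

```text
t: 48.42
ee_pos: [364.7, 245.9, 76.3]
orientation: [2.244, 2.196, 0.001]
ft_force: [-3.6, -0.2, 35.2]
width: 8.8
grasp_force: 30.0
```

Upward force is building, so the flap is on its rim. I'll relieve the load, release and rise.

>>> servo_tool:
  rows:
    - [0,0,0,0,0,-0.012,2]
    - [0,0,0,0,0,-0.015,2]
    - [0,0,0,0,0,-0.015,12]
    - [0,0,0,0,0,-0.015,22]
    - [0,0,0,0,0,-0.015,34]
    - [0,0,0,0,0,-0.015,34]
    - [0,0,0,0,0,-0.3,34]
    - [0,0,0,0,0,-0.6,34]
    - [0,0,0,0,0,-0.8,34]

```text
t: 49.55
ee_pos: [364.3, 245.9, 236.5]
orientation: [2.244, 2.196, -0.0]
ft_force: [0.0, 0.1, -0.6]
width: 34.0
grasp_force: 0.0
```

>>> servo_tool:
  rows:
    - [0,0,0,-0.3,0,-0.2,34]
    - [0,0,0,-0.6,0,-0.3,34]
    - [0,0,0,-0.9,0,-0.3,34]
    - [0,0,0,-1,0,-0.3,34]
    - [0,0,0,-1,0,-0.3,34]

```text
t: 50.18
ee_pos: [359.4, 44.6, 294.5]
orientation: [2.249, 2.193, -0.003]
ft_force: [0.2, -0.5, 0.5]
width: 34.0
grasp_force: 0.0
```

Run:
```python
from h import *
print(ctrl.get_obs()["ee_pos"])
p,d=grab("top",11); q,_=grab("side",11); q0,_=load("side",0); q4,_=load("side",4)
print("mat diff",np.abs(q[185:225,205:285].astype(int)-q4[185:225,205:285]).mean(),"flap diff",np.abs(q[218:305,215:310].astype(int)-q0[218:305,215:310]).mean())
cv2.imwrite("pics/f.png",np.vstack([cv2.resize(p[60:260,80:440,::-1],(540,300)),cv2.resize(q[85:318,100:400,::-1],(380,295))[:, :].copy() if 0 else cv2.resize(q[85:315,100:512,::-1],(540,300))]))
```

```text
[359.3527166   44.59740557 294.52496736]
mat diff 0.7473958333333334 flap diff 1.4379511998386771
```

View pics/f.png

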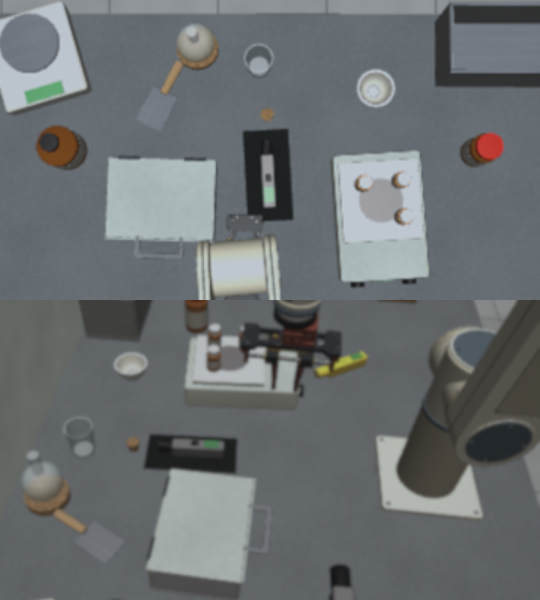

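The flap is shut, the three vials are upright on the plate, the wand is on the middle of its mat and nothing else has moved. I'll hand it in.

```bash
python3 -c "
from workcell import ctrl
print(ctrl.close_job())"
```

```text
the job is handed in; nothing more can be done
None
```

The job is handed in, with no verdict returned: I checked the empty plate with the thermometer and laid it back on its mat, stood all three vials in the box upright on the plate, and lowered the flap shut by its handle.

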